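Open the optics case with the orange paddle latch

TASK

Open the small white optics case that has the orange latch bar: lift its paddle to draw back the hidden pawl, swing the lid up until it stands upright, and let go of it. Leave the similar case with the blue latch bar shut.

Things in the scene. Friction and masses are not known exactly. Their poses are not given: they have to be found in the camera images.
- orange: the white case with the orange latch bar, 115 mm deep (x), 140 mm wide (y), 58 mm high, screwed to the table; origin at the centre of its underside, x to its back, z up. Its whole top is the lid, hinged along the back top edge. High above, about 0.9 m over the table and 0.35 to 0.5 m ahead of the robot, hangs a desk lamp's head: a raised elbow can meet it.
- orange_bar (a point): centre of the orange bar: round, 14 mm thick, 46 mm long, ends free, at the free end of a steel paddle (30 mm wide, 4 mm thick) on the lid. Shut, it hangs level at z = 0.065, 35 mm out in front of the lid's front edge, with air below and beside it. Its y axis runs along the bar, parallel to the lid's hinge. It can be pinched across its ends, between which it turns easily, or across its thickness.
- orange_hinge (a point): middle of the lid's hinge line, on the case's back top edge, z = 0.056; axes as the case's, y along the hinge line. The bar, shut, lies 154 mm in front of it (-x) and 9 mm above it. The paddle's own pivot, parallel to the hinge, is in the lid, 84 mm in front of the hinge and 9 mm above it, so 70 mm behind the bar.
- orange_paddle (a joint): turn of the orange paddle relative to the lid, rad: 0 lying flat, 0.6 fully lifted (stop). Grows as the bar is lifted; the pawl under the lid is clear of its strike from about 0.4. A light spring (about 2 N at the bar) lays it flat again when it is let go.
- orange_lid (a joint): opening of that case's lid, rad: 0 shut and latched, 1.57 upright, 1.75 at its stop. The front edge rises. Once unlatched it takes about 5 N at the bar, pulling on with the paddle against its stop; its stiff hinge keeps it at any angle.
- blue_lid (a joint): opening of the lid of the other white case, the same but for its blue bar, rad: 0 shut and latched. It stands 0.18 to 0.38 m to one side of the orange one, either side; to be left shut.

How it is judged:
By the outcome, as a careful person would: the job done as asked, in the order asked, and still so for the second after the job is handed in, with the robot touching nothing.
It also fails if it takes over 38 s, if anything falls off the work surface, if the arm or the gripper's body presses on something with over 40 N, if the wrist force passes 120 N, or if a joint passes its speed limit or range.

ROBOT

A 7-joint arm with a two-finger parallel gripper is mounted at the origin on the work surface; the furniture and walls round the work are solid. World frame = base frame: x ahead of the robot, y to its left, z up, the work surface at z = 0. Lengths are in mm, angles in rad, forces in N, time in s.
With the tool pointing down it reaches from about 425 to 1025 mm from the base axis. Payload 9.4 kg.
Tool frame: the origin (TCP) lies between the finger pads; the fingertips stand 8 mm ahead of it and the grasp point (between the pads) lies 11 mm behind it (robot.tip_reach is the distance from the TCP to the fingertips, in mm); y points along the fingers, x is the direction in which the jaws open and shut, and the axes are right-handed (so a half turn about y gives the same grasp; the last joint's range is limited). The gripper opens to 85 mm and grips with 20 to 120 N. Pads are 22 mm wide; open, the fingers measure 114 mm over their backs; the gripper's body (76 mm by 85 mm) begins 54 mm behind the grasp point. The pads swing forward as they close: fully open they stand 13 mm farther back than shut.
Start: joints at [-1.259, 0.599, -0.003, 1.599, 0.002, 0.943, -0.08], TCP at [274.835, 670.887, 239.275] pointing down, gripper open.
Joint ranges: [-2.57, 2.57], [-0.35, 1.97], [-1.29, 1.29], [0.11, 2.56], [-1.05, 4.19], [0.11, 1.86], [-2.63, 2.63]. Speed limits (rad/s): [2.22, 2.22, 3.01, 3.01, 3.14, 3.14, 3.14].

INTERFACE

Orientations are given as a unit quaternion [w, x, y, z].
In Python, from plant import robot gives the robot as it stands.
- The arm moves only by the tool send_rows, never from a script. Its argument "series" is a list of rows, each an object of numbers: "x", "y", "z": the shift along the tool's x, y, z scaled (see below); "turn": the turn about the tool's y scaled (see below). A call has exactly 5 rows; each row shifts and turns the commanded pose from where the row before left it, along the tool's axes as they then stand; what a row does not reach is not made up. The controller multiplies each number of a shift by 10 cm and each number of a turn by 45 degrees. A row lasts 1/8 s, in which the tool goes at most 62.5 mm and 10.7 degrees, less where a joint would pass 70% of its speed; a pose out of reach is approached as far as the arm can. A call with a number of a shift or a turn outside -1 to 1 is refused whole. A call with a gripper value outside its range is refused whole. "jaw" is the gripper command: -1 is shut, 1 is fully open, values between are in proportion, set as the call begins (left out, the last holds). The fingers move at their own pace and stop on an object; "grip_force" is the grip in N (left out, the last holds). Time passes only in rows, so rows that do not move let the fingers close, or fill a call up. It gives the time, the measured TCP pose, the force and the opening at its end, in the units of the state.
- robot.observe(): the state, without advancing time (a new reading comes with each control period).
- robot.get_image(name): name is "side" or "top"; returns a dict with "img" (400x640x3 uint8, blue, green, red), "fx", "fy", "cx", "cy" (pixels), "extrinsics" (4x4, takes a point from world to camera coordinates). Camera axes: x right, y up, looking along -z (the intrinsics and any distortion apply to the point x, -y, -z); pixel columns grow to the right and rows downward; lengths in mm; the calibration is good to about 2 mm. A picture is of the moment at which its call begins. There is no depth.
- robot.job_done(): hands the job in, once; it reports no verdict.
Trained networks look in a picture, given as the dict that the camera call returned (one of the last four; its "shot" number tells which), for a name from the list of things; names that differ only in an ending like _2 or _b are one class to them, and where a whole thing is asked for, a point or a joint stands for the part that bears it (a point fixed in the world has none). Each returns a list of dicts, best first, with "confidence" (0 to 1); they miss things now and then, are a little off and sometimes report something else, mostly with a low value. They report only what shows in the picture. A call takes as long as a camera call.
- robot.look_for(picture, query): "uv" ([column, row] in pixels, amid what is visible of it).
- robot.landmark_of(picture, query): "uv" ([column, row] in pixels: a listed point, or the origin of a listed thing).
The state is a dict: "time_s": time; "q": joint angles; "dq": joint speeds; "joint_torque": joint torques, N m; "position": TCP position; "eef_rot": TCP orientation; "contact_force": force on the tool from outside, world axes, zero at the start; "torque": the same for the moment, N m; "grip_width": opening from 0.0 (shut) to 1.0 (fully open).
Only numpy, scipy, OpenCV 4.12 (cv2) and the standard library are available. Lean on these libraries where they do the work, as an engineer would, in place of code of your own. Each camera call takes 0.05 s, during which the arm holds its last target. There are 200 camera calls.

## Working session

There is one attempt and no reset: what is moved stays moved. The work goes in short steps, Python scripts to look and compute and a tool call to move; the robot and the scene stay as the last step left them, time stands still between calls to the robot, and variables do not carry over. Pictures are saved under pics/ and viewed, about 8 in all and at most 12, crops included, and the job is handed in when it is done.

Besides the shell and the picture viewer there is one more tool, called after "Emit:" as name(argument=value, ...) on one line, values as JSON. send_rows: Moves the arm, as the interface text tells. Shifts and turns lie within -1 to 1; 1 stands for 10 cm of shift or 45 degrees of turn. Its arguments: {"type":"object","properties":{"series":{"type":"array"},"jaw":{"type":"number"},"grip_force":{"type":"number"}},"required":["series"]}

```bash
ls; mkdir -p pics
cat > h.py <<'E'
import numpy as np, cv2
from plant import robot
def ray(p,uv):
    E=np.array(p["extrinsics"]);R=E[:3,:3];t=E[:3,3]
    d=np.array([(uv[0]-p["cx"])/p["fx"],-(uv[1]-p["cy"])/p["fy"],-1.])
    return -R.T@t, R.T@d
def atz(p,uv,z):
    o,d=ray(p,uv); return o+d*(z-o[2])/d[2]
def proj(p,X):
    E=np.array(p["extrinsics"]);c=E[:3,:3]@np.array(X)+E[:3,3]
    return [p["cx"]+p["fx"]*c[0]/-c[2], p["cy"]-p["fy"]*c[1]/-c[2]]
def tri(ps,uvs):
    A=0;b=0
    for p,u in zip(ps,uvs):
        o,d=ray(p,u);d=d/np.linalg.norm(d);M=np.eye(3)-np.outer(d,d);A=A+M;b=b+M@o
    return np.linalg.solve(A,b)
E
python3 - <<'E'
from h import *
s=robot.observe();print({k:np.round(v,3).tolist() for k,v in s.items()}, robot.tip_reach)
P={}
for n in("top","side"):
    p=P[n]=robot.get_image(n);cv2.imwrite(f"pics/{n}0.png",p["img"]);print(n,[k for k in p],ray(p,(320,200)))
    for q,z in(("orange_bar",65),("orange_hinge",56),("orange",0)):
        for r in robot.landmark_of(p,q)[:3]: print(q,r,np.round(atz(p,r["uv"],z)))
    print(robot.look_for(p,"blue_lid")[:2])
E
```

```text
pics
{'time_s': 0.0, 'q': [-1.259, 0.6, -0.003, 1.6, 0.002, 0.943, -0.08], 'dq': [-0.0, -0.001, 0.001, -0.001, 0.001, -0.004, 0.001], 'joint_torque': [-0.001, -77.646, 1.564, -25.801, 0.012, 0.009, -0.0], 'position': [274.681, 670.444, 238.403], 'eef_rot': [-0.587, 0.588, 0.394, -0.394], 'contact_force': [0.251, -0.37, 0.701], 'torque': [0.014, 0.042, 0.046], 'grip_width': 1.0} 8.0
top ['img', 'fx', 'fy', 'cx', 'cy', 'extrinsics', 'shot'] (array([ 387.59791798, -238.10276757,  923.9953872 ]), array([ 1.79658236e-01,  6.97294040e-05, -9.83848745e-01]))
orange_bar {'uv': [363.9, 253.6], 'confidence': 0.79} [ 444. -323.   65.]
orange_hinge {'uv': [430.8, 210.5], 'confidence': 0.73} [ 530. -453.   56.]
orange {'uv': [398.9, 233.5], 'confidence': 0.57} [ 490. -400.    0.]
[{'uv': [244.5, 178.0], 'confidence': 0.79}, {'uv': [376.3, 245.7], 'confidence': 0.2}]
side ['img', 'fx', 'fy', 'cx', 'cy', 'extrinsics', 'shot'] (array([301.42958453, 491.27401748, 441.63836861]), array([ 0.27539436, -0.86216397, -0.4252706 ]))
orange_bar {'uv': [377.9, 195.5], 'confidence': 0.82} [ 444. -326.   65.]
orange_hinge {'uv': [355.4, 172.2], 'confidence': 0.6} [ 520. -454.   56.]
orange {'uv': [360.1, 202.4], 'confidence': 0.71} [ 499. -419.    0.]
[{'uv': [260.7, 248.3], 'confidence': 0.7}, {'uv': [359.7, 184.4], 'confidence': 0.27}]
```

View pics.

View pics/top0.png

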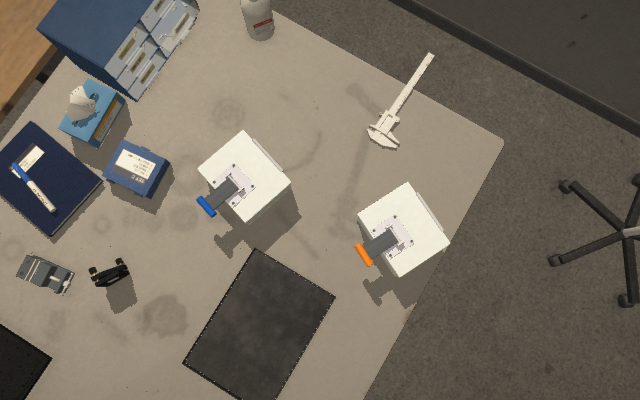

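View pics/side0.png

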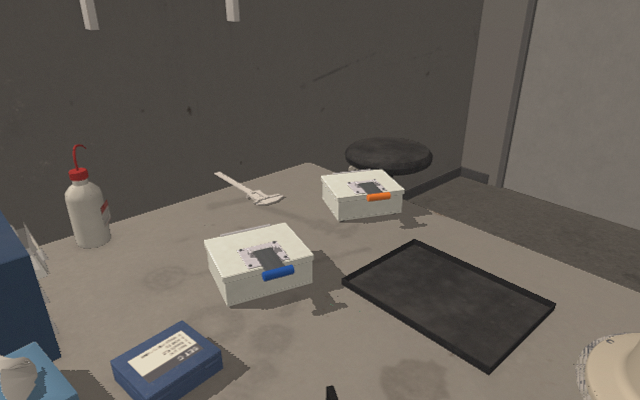

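Run:
```python
from h import *
from scipy.spatial.transform import Rotation as Ro
s=robot.observe();q=s["eef_rot"];R=Ro.from_quat([q[1],q[2],q[3],q[0]]).as_matrix();print(np.round(R,3))
x=R[:,0];print("jaw yaw",np.degrees(np.arctan2(x[1],x[0])))
p=robot.get_image("top");P=robot.get_image("side")
for n,uv,z in(("bluebar",(207,206),65),("cab foot",(132,101),0),("cab left front",(75,60),0),("cab right",(195,15),100),("bottle",(260,40),0),("tissue",(125,105),80),("case_fl",(357,215),56),("case_fr",(401,277),56),("case_br",(449,242),56),("case_bl",(408,182),56),("bar e1",(358,246),65),("bar e2",(372,264),65)):
    print(n,np.round(atz(p,uv,z)))
print("side cab",[np.round(atz(P,(45,300),z)) for z in(0,)],"bottle foot",np.round(atz(P,(93,245),0)), "ray lampish",np.round(ray(P,(615,375)),2).tolist())
o,d=ray(P,(78,145));b=atz(P,(93,245),0);t=(b-o)[:2]@d[:2]/(d[:2]@d[:2]);print("bottle top z",(o+t*d)[2])
```

```text
[[ 0.379  0.    -0.925]
 [ 0.925 -0.     0.379]
 [-0.    -1.    -0.   ]]
jaw yaw 67.72471041729897
bluebar [529. -23.  65.]
cab foot [763. 166.   0.]
cab left front [853. 297.   0.]
cab right [903.  15. 100.]
bottle [ 910. -100.    0.]
tissue [722. 144.  80.]
case_fl [ 518. -310.   56.]
case_fr [ 401. -394.   56.]
case_br [ 469. -486.   56.]
case_bl [ 585. -409.   56.]
bar e1 [ 458. -311.   65.]
bar e2 [ 424. -338.   65.]
side cab [array([880.,  68.,   0.])] bottle foot [929. -89.   0.] ray lampish [[301.43, 491.27, 441.64], [-0.38, -0.9, -0.77]]
bottle top z 191.87968476189684
```

```bash
cat >> h.py <<'E'
from scipy.spatial.transform import Rotation as Ro
def pose():
    s=robot.observe();q=s["eef_rot"];R=Ro.from_quat([q[1],q[2],q[3],q[0]]).as_matrix();return s,np.array(s["position"]),R
def rows(pts,turns=None):
    "per-row units for world TCP points from the present pose (turn after shift)"
    s,p,R=pose();turns=turns or [0]*len(pts)
    for i,(w,t) in enumerate(zip(pts,turns)):
        w=np.array(w,float);v=R.T@(w-p)/100;print("{x:%.3f,y:%.3f,z:%.3f,turn:%.3f} |%.0f|"%(*v,t,np.linalg.norm(v)*100))
        p=w;R=R@Ro.from_euler("y",45*t,degrees=True).as_matrix()
E
python3 - <<'E'
from h import *
from scipy.interpolate import interp1d
W=np.array([[275,671,238],[400,540,200],[560,350,180],[640,150,180],[665,-50,180],[610,-220,180],[520,-290,180],[441,-321,160]],float)
L=np.r_[0,np.cumsum(np.linalg.norm(np.diff(W,axis=0),axis=1))]
pts=interp1d(L,W,axis=0)(np.linspace(0,L[-1],26)[1:])
print(L[-1]);rows(pts,[.15]*5+[0]*20);print(np.round(pts[4::5]))
E
```

```text
1231.0579401653008
{x:-0.195,y:0.114,z:-0.441,turn:0.150} |50|
{x:-0.143,y:0.101,z:-0.460,turn:0.150} |49|
{x:-0.088,y:0.101,z:-0.474,turn:0.150} |49|
{x:-0.040,y:0.086,z:-0.482,turn:0.150} |49|
{x:-0.005,y:0.040,z:-0.491,turn:0.150} |49|
{x:0.052,y:0.040,z:-0.488,turn:0.000} |49|
{x:0.052,y:0.040,z:-0.488,turn:0.000} |49|
{x:0.052,y:0.040,z:-0.488,turn:0.000} |49|
{x:0.024,y:0.032,z:-0.487,turn:0.000} |49|
{x:-0.104,y:0.000,z:-0.481,turn:0.000} |49|
{x:-0.104,y:0.000,z:-0.481,turn:0.000} |49|
{x:-0.104,y:0.000,z:-0.481,turn:0.000} |49|
{x:-0.104,y:0.000,z:-0.481,turn:0.000} |49|
{x:-0.200,y:0.000,z:-0.447,turn:0.000} |49|
{x:-0.222,y:0.000,z:-0.439,turn:0.000} |49|
{x:-0.222,y:0.000,z:-0.439,turn:0.000} |49|
{x:-0.222,y:0.000,z:-0.439,turn:0.000} |49|
{x:-0.340,y:-0.000,z:-0.343,turn:0.000} |48|
{x:-0.388,y:-0.000,z:-0.304,turn:0.000} |49|
{x:-0.388,y:-0.000,z:-0.304,turn:0.000} |49|
{x:-0.396,y:-0.000,z:-0.281,turn:0.000} |49|
{x:-0.491,y:-0.000,z:-0.034,turn:0.000} |49|
{x:-0.491,y:-0.000,z:-0.034,turn:0.000} |49|
{x:-0.473,y:0.087,z:0.073,turn:0.000} |49|
{x:-0.468,y:0.113,z:0.104,turn:0.000} |49|
[[ 439.  493.  195.]
 [ 582.  296.  180.]
 [ 651.   62.  180.]
 [ 624. -177.  180.]
 [ 441. -321.  160.]]
```

Emit:
send_rows(series=[{"x": -0.195,"y": 0.114,"z": -0.441,"turn": 0.15},{"x": -0.143,"y": 0.1,"z": -0.46,"turn": 0.15},{"x": -0.088,"y": 0.1,"z": -0.474,"turn": 0.15},{"x": -0.04,"y": 0.086,"z": -0.482,"turn": 0.15},{"x": -0.005,"y": 0.04,"z": -0.491,"turn": 0.15}], jaw=1, grip_force=50)

```text
time_s: 1.23
position: [440.2, 492.2, 194.9]
eef_rot: [-0.677, 0.677, 0.205, -0.205]
contact_force: [-0.2, -0.6, -0.5]
grip_width: 0.998
```

Emit:
send_rows(series=[{"x": 0.05,"y": 0.04,"z": -0.488,"turn": 0},{"x": 0.05,"y": 0.04,"z": -0.488,"turn": 0},{"x": 0.05,"y": 0.04,"z": -0.488,"turn": 0},{"x": 0.024,"y": 0.03,"z": -0.487,"turn": 0},{"x": -0.104,"y": 0,"z": -0.481,"turn": 0}])

```text
time_s: 1.85
position: [582.4, 294.5, 180.1]
eef_rot: [0.676, -0.676, -0.207, 0.206]
contact_force: [-0.1, -0.3, 0.8]
grip_width: 1.0
```

Emit:
send_rows(series=[{"x": -0.104,"y": 0,"z": -0.481,"turn": 0},{"x": -0.104,"y": 0,"z": -0.481,"turn": 0},{"x": -0.104,"y": 0,"z": -0.481,"turn": 0},{"x": -0.2,"y": 0,"z": -0.447,"turn": 0},{"x": -0.22,"y": 0,"z": -0.44,"turn": 0}])

```text
time_s: 2.48
position: [651.0, 60.0, 180.4]
eef_rot: [-0.676, 0.676, 0.207, -0.206]
contact_force: [0.5, -0.4, 0.4]
grip_width: 0.998
```

Tracking is accurate.

Emit:
send_rows(series=[{"x": -0.222,"y": 0,"z": -0.44,"turn": 0},{"x": -0.222,"y": 0,"z": -0.44,"turn": 0},{"x": -0.34,"y": 0,"z": -0.343,"turn": 0},{"x": -0.388,"y": 0,"z": -0.304,"turn": 0},{"x": -0.388,"y": 0,"z": -0.304,"turn": 0}])

```text
time_s: 3.1
position: [623.1, -179.1, 180.4]
eef_rot: [-0.676, 0.676, 0.207, -0.206]
contact_force: [0.7, 0.5, 0.4]
grip_width: 1.003
```

Emit:
send_rows(series=[{"x": -0.396,"y": 0,"z": -0.28,"turn": 0},{"x": -0.49,"y": 0,"z": -0.034,"turn": 0},{"x": -0.49,"y": 0,"z": -0.034,"turn": 0},{"x": -0.473,"y": 0.087,"z": 0.073,"turn": 0},{"x": -0.468,"y": 0.113,"z": 0.104,"turn": 0}])

```text
time_s: 3.72
position: [439.8, -322.2, 160.5]
eef_rot: [-0.676, 0.677, 0.207, -0.206]
contact_force: [0.4, -0.9, -1.2]
grip_width: 1.0
```

Run:
```python
from h import *
s,p,R=pose();print(np.round(s["q"],2),np.round(p,1),np.degrees(np.arctan2(R[1,0],R[0,0])))
P=[robot.get_image(n) for n in("top","side")]
im=[]
for c in P:
    for q in("orange_bar","orange_hinge"):
        for r in robot.landmark_of(c,q)[:1]: print(q,r,np.round(atz(c,r["uv"],65 if q.endswith("bar") else 56),1))
    for X in ([p[0],p[1],p[2]],[441,-321,65]):
        u=proj(c,X);cv2.circle(c["img"],(int(u[0]),int(u[1])),2,(0,255,0),-1)
    im.append(cv2.resize(c["img"][120:320,250:500],(750,600))[:, :])
cv2.imwrite("pics/a1.png",im[0]);cv2.imwrite("pics/b1.png",im[1])
```

```text
[ 0.48  0.49  0.06  2.09 -0.05  0.56  1.18] [ 439.8 -322.2  160.5] 33.949625131595184
orange_bar {'uv': [376.8, 197.9], 'confidence': 0.54} [ 443.8 -314.7   65. ]
orange_hinge {'uv': [351.6, 171.8], 'confidence': 0.82} [ 528.8 -454.1   56. ]
```

View pics/a1.png

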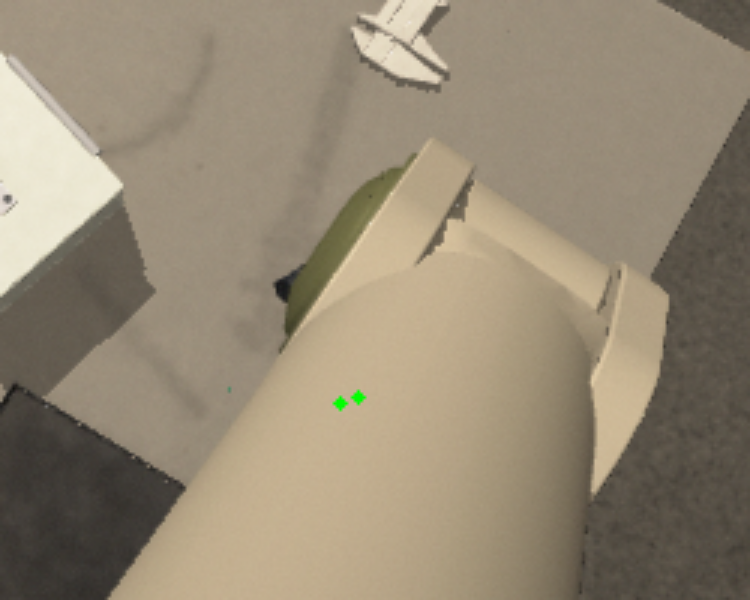

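View pics/b1.png

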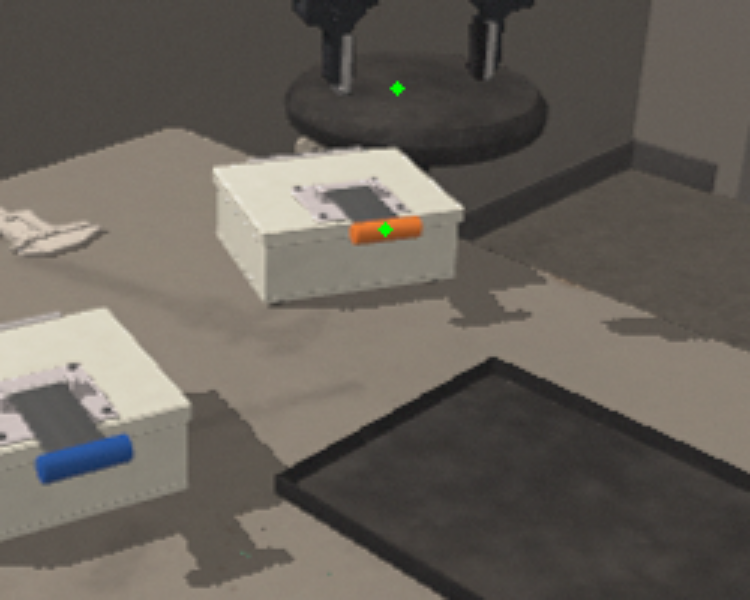

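Run:
```python
from h import *
ps=[];us=[]
for n in("top","side"):
    c=robot.get_image(n);im=cv2.imread(f"pics/{n}0.png")
    h=cv2.cvtColor(im,cv2.COLOR_BGR2HSV);m=cv2.inRange(h,(3,140,90),(20,255,255))
    k,l,st,ce=cv2.connectedComponentsWithStats(m);i=1+np.argmax(st[1:,4])
    yx=np.argwhere(l==i)[:,::-1].astype(float);r=cv2.minAreaRect(yx.astype(np.float32));print(n,st[i],ce[i],r)
    ps.append(c);us.append(ce[i]);print(np.round(atz(c,ce[i],66),1))
    w,v=np.linalg.eigh(np.cov(yx.T));d=v[:,1];e=yx.mean(0);a=(yx-e)@d
    A,B=[atz(c,e+d*t,66) for t in(a.min()-.5,a.max()+.5)];print("ends",A.round(),B.round(),np.linalg.norm(A-B),np.degrees(np.arctan2(*(B-A)[1::-1])))
print("tri",tri(ps,us))
```

```text
top [355 243  18  24 186] [363.6344086  254.55913978] ((363.5, 254.49996948242188), (24.684158325195312, 7.488452911376953), 56.3099365234375)
[ 441.7 -322.    66. ]
ends [ 462. -309.   66.] [ 422. -335.   66.] 47.84257878022633 -147.1293559885594
side [367 192  24   9 158] [378.14556962 196.10126582] ((378.3231201171875, 196.08460998535156), (6.697875499725342, 23.44256591796875), 82.87498474121094)
[ 442.5 -321.5   66. ]
ends [ 421. -336.   66.] [ 463. -308.   66.] 50.74001427923019 33.89897169419408
tri [ 442.15008963 -321.92528379   65.82194359]
```

Emit:
send_rows(series=[{"x": 0.02,"y": 0.3,"z": -0.01,"turn": 0},{"x": 0,"y": 0.3,"z": 0,"turn": 0},{"x": 0,"y": 0.25,"z": 0,"turn": 0},{"x": 0,"y": 0.15,"z": 0,"turn": 0},{"x": 0,"y": 0.09,"z": 0,"turn": 0}])

```text
time_s: 4.75
position: [443.6, -320.6, 50.7]
eef_rot: [0.676, -0.676, -0.207, 0.207]
contact_force: [0.4, -0.2, 0.2]
grip_width: 1.001
```

Emit:
send_rows(series=[{"x": 0,"y": 0,"z": 0,"turn": 0},{"x": 0,"y": 0,"z": 0,"turn": 0},{"x": 0,"y": 0,"z": 0,"turn": 0},{"x": 0,"y": 0,"z": 0,"turn": 0},{"x": 0,"y": 0,"z": 0,"turn": 0}], jaw=-1, grip_force=40)

```text
time_s: 5.38
position: [442.4, -321.7, 52.1]
eef_rot: [-0.676, 0.677, 0.206, -0.207]
contact_force: [-5.0, -2.3, 5.0]
grip_width: 0.531
```

Run:
```python
from h import *
s,p,R=pose();print(s["time_s"],np.round(p,1),np.round(s["contact_force"],1),s["grip_width"],s["q"])
c=robot.get_image("side")
cv2.imwrite("pics/c.png",cv2.resize(c["img"][120:270,280:480],(800,600)))
# plan: bar path relative to hinge, along case x (u) and z
th=np.radians(-56);X=np.array([np.cos(th),np.sin(th),0]);g0=p.copy()
def bar(lid,pad):
    a=lid+pad;return np.array([-84*np.cos(lid)+9*np.sin(lid)-70*np.cos(a), 84*np.sin(lid)+9*np.cos(lid)+70*np.sin(a)])
b0=bar(0,0)
seq=[(0,.15),(0,.3),(0,.42),(0,.52),(0,.58)]+[(l,.58) for l in np.linspace(0,1.57,21)[1:]]
W=[g0+X*(bar(*k)-b0)[0]+np.array([0,0,(bar(*k)-b0)[1]]) for k in seq]
rows(W);print(np.round(W[4::5],1))
```

```text
5.375 [ 442.4 -321.7   52.1] [-5.  -2.3  5. ] 0.531112959066576 [ 0.50027974  0.67295766  0.0353507   2.14631125 -0.06640789  0.32302903
  1.18362759]
{x:-0.000,y:-0.105,z:-0.008,turn:0.000} |10|
{x:-0.000,y:-0.102,z:-0.023,turn:0.000} |10|
{x:-0.000,y:-0.079,z:-0.030,turn:0.000} |8|
{x:-0.000,y:-0.062,z:-0.032,turn:0.000} |7|
{x:-0.000,y:-0.036,z:-0.022,turn:0.000} |4|
{x:-0.000,y:-0.110,z:-0.042,turn:0.000} |12|
{x:-0.000,y:-0.107,z:-0.050,turn:0.000} |12|
{x:-0.000,y:-0.102,z:-0.058,turn:0.000} |12|
{x:-0.000,y:-0.098,z:-0.066,turn:0.000} |12|
{x:-0.000,y:-0.092,z:-0.074,turn:0.000} |12|
{x:-0.000,y:-0.086,z:-0.081,turn:0.000} |12|
{x:-0.000,y:-0.079,z:-0.087,turn:0.000} |12|
{x:0.000,y:-0.072,z:-0.093,turn:0.000} |12|
{x:0.000,y:-0.065,z:-0.098,turn:0.000} |12|
{x:0.000,y:-0.057,z:-0.103,turn:0.000} |12|
{x:0.000,y:-0.049,z:-0.107,turn:0.000} |12|
{x:0.000,y:-0.040,z:-0.111,turn:0.000} |12|
{x:0.000,y:-0.031,z:-0.114,turn:0.000} |12|
{x:0.000,y:-0.022,z:-0.116,turn:0.000} |12|
{x:0.000,y:-0.013,z:-0.117,turn:0.000} |12|
{x:0.000,y:-0.004,z:-0.118,turn:0.000} |12|
{x:0.000,y:0.005,z:-0.118,turn:0.000} |12|
{x:0.000,y:0.015,z:-0.117,turn:0.000} |12|
{x:0.000,y:0.024,z:-0.115,turn:0.000} |12|
{x:0.000,y:0.033,z:-0.113,turn:0.000} |12|
[[ 448.8 -331.2   90.4]
 [ 465.  -355.2  141.3]
 [ 490.8 -393.5  177.3]
 [ 522.4 -440.3  192.9]
 [ 554.9 -488.5  185.6]]
```

View pics/c.png

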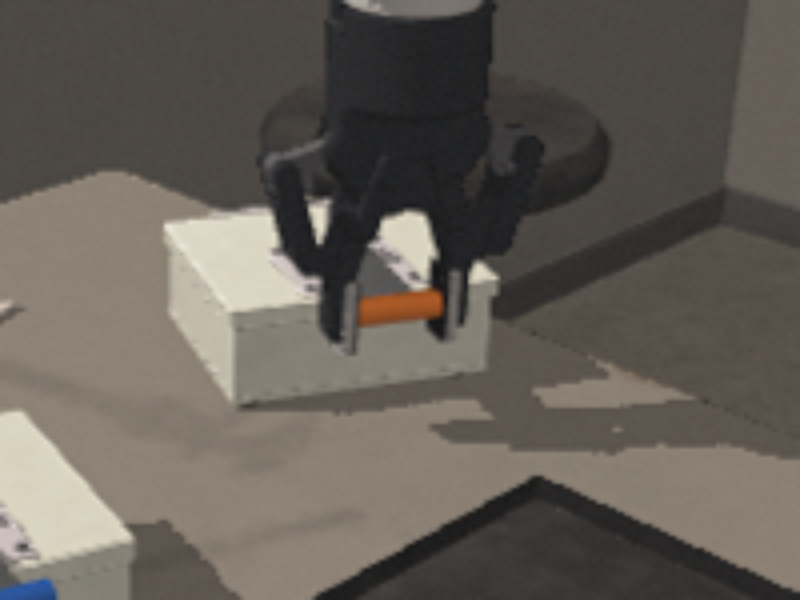

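The bar sits between the pads, its ends at about (358,312) and (445,303) in the crop, and the opening of 0.53 (45 mm) agrees. Next I lift the paddle.

Emit:
send_rows(series=[{"x": -0.01,"y": -0.105,"z": -0.008,"turn": 0},{"x": 0,"y": -0.102,"z": -0.023,"turn": 0},{"x": 0,"y": -0.08,"z": -0.03,"turn": 0},{"x": 0,"y": -0.062,"z": -0.032,"turn": 0},{"x": 0,"y": -0.036,"z": -0.022,"turn": 0}])

```text
time_s: 6.05
position: [448.1, -330.7, 90.0]
eef_rot: [0.677, -0.676, -0.206, 0.207]
contact_force: [-3.8, -1.4, -5.7]
grip_width: 0.525
```

Emit:
send_rows(series=[{"x": 0,"y": -0.11,"z": -0.042,"turn": 0},{"x": 0,"y": -0.107,"z": -0.05,"turn": 0},{"x": 0,"y": -0.102,"z": -0.058,"turn": 0},{"x": 0,"y": -0.098,"z": -0.066,"turn": 0},{"x": 0,"y": -0.092,"z": -0.074,"turn": 0}])

```text
time_s: 6.68
position: [464.7, -355.2, 141.4]
eef_rot: [0.676, -0.676, -0.206, 0.207]
contact_force: [-4.1, -0.8, -6.3]
grip_width: 0.526
```

Run:
```python
from h import *
s,p,R=pose();print(np.round(p,1),np.round(R.T@s["contact_force"],1),s["grip_width"])
c=robot.get_image("side")
cv2.imwrite("pics/d.png",cv2.resize(c["img"][100:250,280:480],(800,600)))
```

```text
[ 464.7 -355.2  141.4] [-3.8  6.3  1.6] 0.5256932200504324
```

View pics/d.png

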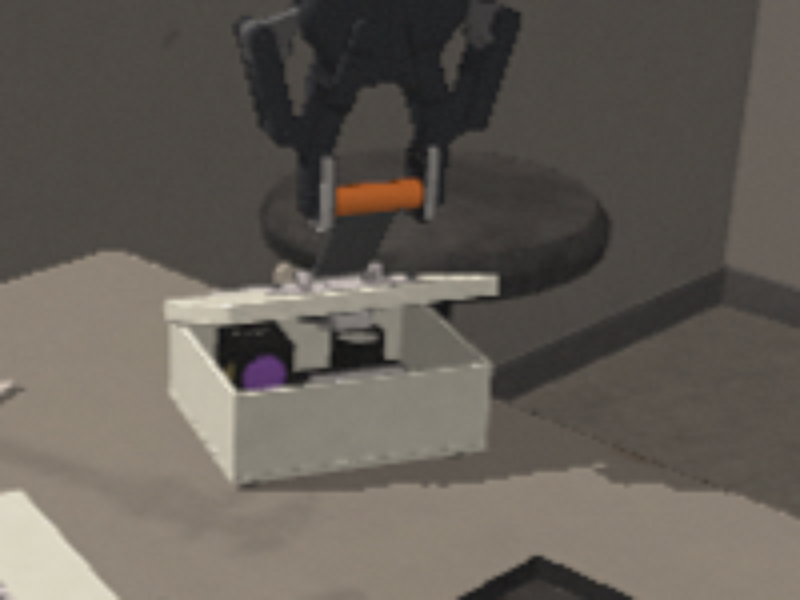

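The lid is open about 0.4 rad and the bar, at (378,197), is still gripped. Forces are small, so I continue along the arc.

Emit:
send_rows(series=[{"x": 0,"y": -0.086,"z": -0.081,"turn": 0},{"x": 0,"y": -0.08,"z": -0.087,"turn": 0},{"x": 0,"y": -0.072,"z": -0.093,"turn": 0},{"x": 0,"y": -0.065,"z": -0.098,"turn": 0},{"x": 0,"y": -0.057,"z": -0.103,"turn": 0}])

```text
time_s: 7.35
position: [490.2, -393.2, 177.3]
eef_rot: [0.677, -0.676, -0.206, 0.207]
contact_force: [-5.9, 0.4, -4.4]
grip_width: 0.524
```

Emit:
send_rows(series=[{"x": 0,"y": -0.049,"z": -0.107,"turn": 0},{"x": 0,"y": -0.04,"z": -0.111,"turn": 0},{"x": 0,"y": -0.031,"z": -0.114,"turn": 0},{"x": 0,"y": -0.022,"z": -0.116,"turn": 0},{"x": 0,"y": -0.013,"z": -0.117,"turn": 0}])

```text
time_s: 7.98
position: [522.0, -440.6, 193.7]
eef_rot: [0.676, -0.676, -0.206, 0.207]
contact_force: [-6.0, 2.1, 1.5]
grip_width: 0.522
```

Emit:
send_rows(series=[{"x": 0,"y": -0.004,"z": -0.118,"turn": 0},{"x": 0,"y": 0.005,"z": -0.118,"turn": 0},{"x": 0,"y": 0.015,"z": -0.117,"turn": 0},{"x": 0,"y": 0.024,"z": -0.115,"turn": 0},{"x": 0,"y": 0.033,"z": -0.113,"turn": 0}])

```text
time_s: 8.6
position: [555.4, -490.5, 187.7]
eef_rot: [-0.675, 0.678, 0.207, -0.206]
contact_force: [-5.7, -0.8, 7.0]
grip_width: 0.512
```

Run:
```python
from h import *
s,p,R=pose();print(np.round(p,1),np.round(R.T@s["contact_force"],1),s["grip_width"])
c=robot.get_image("side")
th=np.radians(-56);X=np.array([np.cos(th),np.sin(th),0]);Y=np.array([-X[1],X[0],0]);H=np.array([527.7,-449.3,56])
for a,col in((1.47,(255,0,0)),(1.57,(0,255,0)),(1.67,(0,0,255))):
    for sgn in(-70,70):
        q=[proj(c,H+Y*sgn+r*(-X*np.cos(a)+[0,0,np.sin(a)])) for r in(0,115)];cv2.line(c["img"],*[tuple(int(round(v)) for v in k) for k in q],col,1)
cv2.imwrite("pics/e.png",cv2.resize(c["img"][70:220,280:480],(800,600),interpolation=cv2.INTER_NEAREST))
```

```text
[ 555.4 -490.5  187.7] [-5.1 -7.   2.4] 0.5121350629697009
```

View pics/e.png

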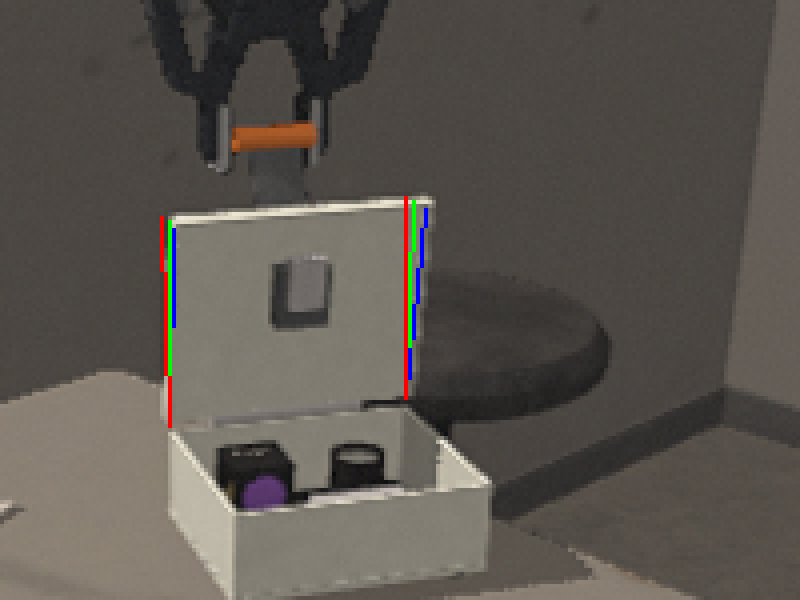

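Emit:
send_rows(series=[{"x": 0,"y": 0,"z": 0,"turn": 0},{"x": 0,"y": 0,"z": 0,"turn": 0},{"x": 0,"y": 0,"z": 0,"turn": 0},{"x": 0,"y": 0,"z": 0,"turn": 0},{"x": 0,"y": 0,"z": 0,"turn": 0}], jaw=1)

```text
time_s: 9.28
position: [554.9, -488.3, 184.9]
eef_rot: [-0.676, 0.676, 0.207, -0.207]
contact_force: [-0.3, 0.8, -1.0]
grip_width: 1.0
```

Emit:
send_rows(series=[{"x": 0,"y": -0.15,"z": 0,"turn": 0},{"x": 0,"y": -0.25,"z": 0,"turn": 0},{"x": 0,"y": -0.3,"z": 0,"turn": 0},{"x": 0,"y": -0.2,"z": 0,"turn": 0},{"x": 0,"y": -0.1,"z": 0,"turn": 0}])

```text
time_s: 9.9
position: [555.0, -488.6, 286.7]
eef_rot: [-0.676, 0.677, 0.207, -0.206]
contact_force: [0.5, 0.2, -0.6]
grip_width: 0.998
```

Run:
```python
from h import *
s,p,R=pose();print(s["time_s"],np.round(p,1),np.round(s["contact_force"],1),s["grip_width"])
P=[robot.get_image(n) for n in("side","top")]
c=P[0]
for n,c in zip("st",P):
    print(robot.landmark_of(c,"orange_bar")[:1])
th=np.radians(-56);X=np.array([np.cos(th),np.sin(th),0]);H=np.array([527.7,-449.3,56])
for l in(1.4,1.5,1.57,1.65,1.75):
    b=H+X*(-154*np.cos(l)+9*np.sin(l))+[0,0,154*np.sin(l)+9*np.cos(l)]
    print(l,[np.round(proj(c,b),1).tolist() for c in P])
im=P[0]["img"];h=cv2.cvtColor(im,cv2.COLOR_BGR2HSV);m=cv2.inRange(h,(3,140,90),(20,255,255))
k,L,st,ce=cv2.connectedComponentsWithStats(m);i=1+np.argmax(st[1:,4]);print("centroid side",ce[i],st[i])
cv2.imwrite("pics/f.png",np.hstack([cv2.resize(c["img"][60:260,280:480],(400,400)) for c in P]))
```

```text
9.9 [ 555.  -488.6  286.7] [ 0.5  0.2 -0.6] 0.9980357569723203
[{'uv': [354.6, 103.4], 'confidence': 0.83}]
[{'uv': [452.1, 195.3], 'confidence': 0.74}]
1.4 [[356.6, 106.5], [443.1, 202.4]]
1.5 [[354.0, 104.4], [451.0, 197.2]]
1.57 [[352.2, 103.3], [456.5, 193.6]]
1.65 [[350.3, 102.6], [462.4, 189.7]]
1.75 [[347.9, 102.3], [469.4, 185.1]]
centroid side [354.02816901 104.17605634] [343 101  23   8 142]
```

View pics/f.png

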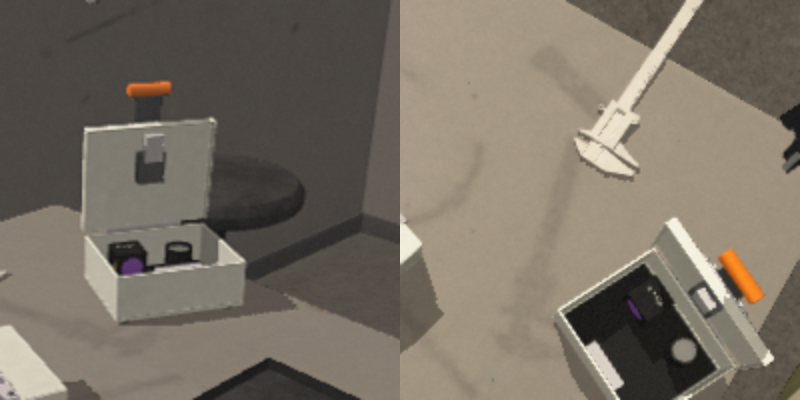

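The lid reads about 1.50 rad in both views, slightly short of upright (bar at (354,104) in the side view and (450,198) in the top view). There is plenty of time, so I will pinch the bar again and pull a little further.

Run:
```python
from h import *
P=[robot.get_image(n) for n in("side","top")];us=[]
for c in P:
    m=cv2.inRange(cv2.cvtColor(c["img"],cv2.COLOR_BGR2HSV),(3,140,90),(20,255,255))
    k,L,st,ce=cv2.connectedComponentsWithStats(m);i=1+np.argmax(st[1:,4]);us.append(ce[i])
b=tri(P,us);H=np.array([527.7,-449.3,56]);th=np.radians(-56);X=np.array([np.cos(th),np.sin(th),0])
u=(b-H)@X;w=b[2]-56;print(us,b.round(1),"u,w",u,w,"lid",np.arctan2(w,-u)-np.arctan2(9,154), "res",[np.round(np.array(proj(c,b))-q,1) for c,q in zip(P,us)])
lid=np.arctan2(w,-u)-np.arctan2(9,154)
def bar(lid,pad):
    a=lid+pad;return np.array([-84*np.cos(lid)+9*np.sin(lid)-70*np.cos(a), 84*np.sin(lid)+9*np.cos(lid)+70*np.sin(a)])
G=b+[0,0,-13.5];Y=np.array([-X[1],X[0],0])
s,p,R=pose();A=G.copy();A[2]=p[2]
pre=[p+(A-p)*f for f in(.5,1)]+[A+(G-A)*f for f in(.33,.6,.75,.88,1)]
b0=bar(lid,0)
W=[G+X*(bar(*k)-b0)[0]+np.array([0,0,(bar(*k)-b0)[1]]) for k in [(lid,.15),(lid,.3),(lid,.45),(lid,.58)]+[(lid+d,.6) for d in (.03,.06,.09,.12)]]
rows(pre+W);print(np.round(W,1))
```

```text
[array([354.08510638, 104.14893617]), array([450.21292776, 197.77946768])] [ 525.8 -446.   211.1] u,w -3.7846305108951777 155.08362274514408 lid 1.4880222040634927 res [array([0.1, 0. ]), array([-0. , -0.2])]
{x:-0.002,y:0.000,z:0.254,turn:0.000} |25|
{x:-0.002,y:0.000,z:0.254,turn:0.000} |25|
{x:0.000,y:0.284,z:-0.000,turn:0.000} |28|
{x:0.000,y:0.232,z:-0.000,turn:0.000} |23|
{x:0.000,y:0.129,z:-0.000,turn:0.000} |13|
{x:0.000,y:0.112,z:-0.000,turn:0.000} |11|
{x:0.000,y:0.103,z:-0.000,turn:0.000} |10|
{x:0.000,y:-0.001,z:-0.105,turn:0.000} |10|
{x:0.000,y:0.015,z:-0.104,turn:0.000} |10|
{x:0.000,y:0.030,z:-0.101,turn:0.000} |10|
{x:0.000,y:0.038,z:-0.083,turn:0.000} |9|
{x:0.000,y:0.018,z:-0.056,turn:0.000} |6|
{x:0.000,y:0.013,z:-0.043,turn:0.000} |4|
{x:0.000,y:0.014,z:-0.043,turn:0.000} |4|
{x:0.000,y:0.015,z:-0.042,turn:0.000} |4|
[[ 531.6 -454.7  197.7]
 [ 537.4 -463.4  196.2]
 [ 543.  -471.7  193.2]
 [ 547.7 -478.5  189.3]
 [ 550.8 -483.1  187.5]
 [ 553.2 -486.7  186.2]
 [ 555.6 -490.2  184.8]
 [ 557.9 -493.7  183.2]]
```

Emit:
send_rows(series=[{"x": 0,"y": 0,"z": 0.254,"turn": 0},{"x": -0.004,"y": 0,"z": 0.254,"turn": 0},{"x": 0,"y": 0.284,"z": 0,"turn": 0},{"x": 0,"y": 0.232,"z": 0,"turn": 0},{"x": 0,"y": 0.15,"z": 0,"turn": 0}])

```text
time_s: 10.82
position: [525.6, -446.0, 216.4]
eef_rot: [0.677, -0.676, -0.206, 0.207]
contact_force: [1.0, -0.3, -0.3]
grip_width: 0.997
```

Emit:
send_rows(series=[{"x": 0,"y": 0.12,"z": 0,"turn": 0},{"x": 0,"y": 0.08,"z": 0,"turn": 0},{"x": 0,"y": 0,"z": 0,"turn": 0},{"x": 0,"y": 0,"z": 0,"turn": 0},{"x": 0,"y": 0,"z": 0,"turn": 0}])

```text
time_s: 11.45
position: [526.3, -446.7, 198.9]
eef_rot: [-0.676, 0.677, 0.207, -0.206]
contact_force: [0.1, -0.3, -0.2]
grip_width: 0.998
```

Emit:
send_rows(series=[{"x": 0,"y": 0,"z": 0,"turn": 0},{"x": 0,"y": 0,"z": 0,"turn": 0},{"x": 0,"y": 0,"z": 0,"turn": 0},{"x": 0,"y": 0,"z": 0,"turn": 0},{"x": 0,"y": 0,"z": 0,"turn": 0}], jaw=-1, grip_force=50)

```text
time_s: 12.08
position: [525.9, -446.8, 198.7]
eef_rot: [-0.676, 0.676, 0.207, -0.206]
contact_force: [-2.7, -0.4, 5.2]
grip_width: 0.523
```

Emit:
send_rows(series=[{"x": 0,"y": 0,"z": -0.105,"turn": 0},{"x": 0,"y": 0.015,"z": -0.104,"turn": 0},{"x": 0,"y": 0.03,"z": -0.1,"turn": 0},{"x": 0,"y": 0.038,"z": -0.083,"turn": 0},{"x": 0,"y": 0.018,"z": -0.056,"turn": 0}])

```text
time_s: 12.7
position: [551.9, -485.5, 190.9]
eef_rot: [-0.675, 0.678, 0.207, -0.206]
contact_force: [-2.7, 0.2, 16.1]
grip_width: 0.527
```

Emit:
send_rows(series=[{"x": 0,"y": 0.013,"z": -0.043,"turn": 0},{"x": 0,"y": 0.014,"z": -0.043,"turn": 0},{"x": 0,"y": 0.015,"z": -0.042,"turn": 0},{"x": 0,"y": 0.015,"z": -0.042,"turn": 0},{"x": 0,"y": 0.014,"z": -0.03,"turn": 0}])

```text
time_s: 13.32
position: [562.0, -500.7, 182.1]
eef_rot: [-0.676, 0.676, 0.206, -0.206]
contact_force: [-2.5, 1.3, 8.7]
grip_width: 0.527
```

Emit:
send_rows(series=[{"x": 0,"y": 0,"z": 0,"turn": 0},{"x": 0,"y": 0,"z": 0,"turn": 0},{"x": 0,"y": 0,"z": 0,"turn": 0},{"x": 0,"y": 0,"z": 0,"turn": 0},{"x": 0,"y": 0,"z": 0,"turn": 0}], jaw=1)

```text
time_s: 13.95
position: [562.3, -500.2, 181.0]
eef_rot: [0.676, -0.676, -0.207, 0.207]
contact_force: [-0.7, 0.3, -0.7]
grip_width: 1.004
```

Emit:
send_rows(series=[{"x": 0,"y": -0.15,"z": 0,"turn": 0},{"x": 0,"y": -0.25,"z": 0,"turn": 0},{"x": 0,"y": -0.3,"z": 0,"turn": 0},{"x": 0,"y": -0.2,"z": 0,"turn": 0},{"x": 0,"y": -0.1,"z": 0,"turn": 0}])

```text
time_s: 14.58
position: [562.5, -500.5, 283.0]
eef_rot: [-0.676, 0.677, 0.207, -0.206]
contact_force: [-0.1, -0.2, 0.1]
grip_width: 0.999
```

Run:
```python
from h import *
P=[robot.get_image(n) for n in("side","top")];us=[]
for c in P:
    m=cv2.inRange(cv2.cvtColor(c["img"],cv2.COLOR_BGR2HSV),(3,140,90),(20,255,255))
    k,L,st,ce=cv2.connectedComponentsWithStats(m);i=1+np.argmax(st[1:,4]);us.append(ce[i]);print(st[i])
b=tri(P,us);H=np.array([527.7,-449.3,56]);th=np.radians(-56);X=np.array([np.cos(th),np.sin(th),0])
u=(b-H)@X;w=b[2]-56;print(b.round(1),u,w,"lid",np.arctan2(w,-u)-np.arctan2(9,154))
print(robot.observe()["contact_force"],robot.observe()["time_s"])
cv2.imwrite("pics/g.png",np.hstack([cv2.resize(P[0]["img"][60:310,200:450],(400,400)),cv2.resize(P[1]["img"][100:300,280:480],(400,400))]))
```

```text
[337  99  22   7 134]
[459 172  23  27 265]
[ 548.5 -479.5  206.7] 36.697060732750586 150.6902519599675 lid 1.7512978491425784
[-0.7793217  -0.740634   -0.13227042] 14.675
```

View pics/g.png

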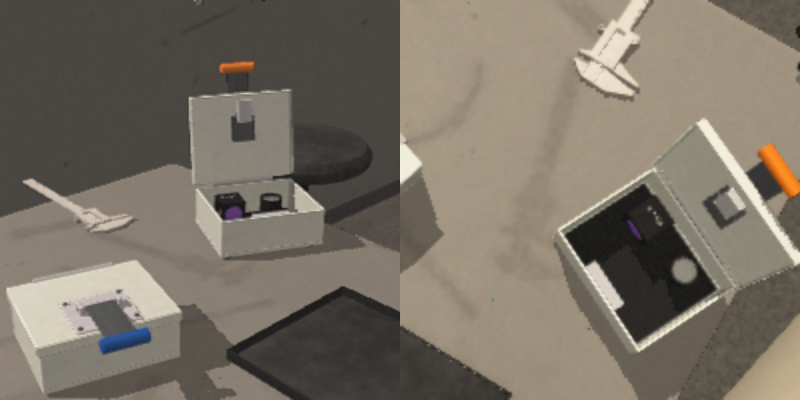

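The second pull took the lid past upright to its stop (about 1.75; the bar triangulates at radius 155, so the paddle is flat). With the paddle against its flat stop, pulling the bar forward turns the lid directly, so I pinch it and bring it back 0.18 rad. The blue case is still shut.

Emit:
send_rows(series=[{"x": 0,"y": 0,"z": 0.253,"turn": 0},{"x": 0,"y": 0.25,"z": 0,"turn": 0},{"x": 0,"y": 0.25,"z": 0,"turn": 0},{"x": 0,"y": 0.23,"z": 0,"turn": 0},{"x": 0,"y": 0.16,"z": 0,"turn": 0}])

```text
time_s: 15.3
position: [547.5, -478.6, 189.8]
eef_rot: [0.677, -0.675, -0.206, 0.207]
contact_force: [-0.8, 0.7, 0.3]
grip_width: 1.002
```

Emit:
send_rows(series=[{"x": 0,"y": 0,"z": 0,"turn": 0},{"x": 0,"y": 0,"z": 0,"turn": 0},{"x": 0,"y": 0,"z": 0,"turn": 0},{"x": 0,"y": 0,"z": 0,"turn": 0},{"x": 0,"y": 0,"z": 0,"turn": 0}], jaw=-1)

```text
time_s: 15.92
position: [548.3, -480.0, 193.2]
eef_rot: [-0.676, 0.677, 0.207, -0.206]
contact_force: [-1.8, -1.7, 5.5]
grip_width: 0.524
```

Emit:
send_rows(series=[{"x": 0,"y": -0.01,"z": 0.055,"turn": 0},{"x": 0,"y": -0.01,"z": 0.055,"turn": 0},{"x": 0,"y": -0.008,"z": 0.055,"turn": 0},{"x": 0,"y": -0.004,"z": 0.055,"turn": 0},{"x": 0,"y": -0.002,"z": 0.05,"turn": 0}])

```text
time_s: 16.55
position: [534.0, -458.8, 196.9]
eef_rot: [-0.674, 0.678, 0.207, -0.206]
contact_force: [1.6, -6.1, 4.6]
grip_width: 0.524
```

```bash
cat > m.py <<'E'
from h import *
P=[robot.get_image(n) for n in("side","top")];us=[]
for c in P:
    m=cv2.inRange(cv2.cvtColor(c["img"],cv2.COLOR_BGR2HSV),(3,140,90),(20,255,255))
    k,L,st,ce=cv2.connectedComponentsWithStats(m);i=1+np.argmax(st[1:,4]);us.append(ce[i]);print(st[i])
b=tri(P,us);H=np.array([527.7,-449.3,56]);th=np.radians(-56);X=np.array([np.cos(th),np.sin(th),0])
u=(b-H)@X;w=b[2]-56;print(b.round(1),u,w,"R",np.hypot(u,w),"lid if flat",np.arctan2(w,-u)-np.arctan2(9,154),"lid if .6",np.arctan2(w,-u)-np.arctan2(48.5,141.8))
s,p,R=pose();print(s["time_s"],p.round(1),np.round(s["contact_force"],1),s["grip_width"])
cv2.imwrite("pics/h.png",np.hstack([cv2.resize(P[0]["img"][60:310,200:450],(400,400)),cv2.resize(P[1]["img"][100:300,280:480],(400,400))]))
E
python3 m.py
```

```text
[344  99  19   8 120]
[447 182  17  20 136]
[ 533.6 -454.4  212.3] 7.566392359883261 156.3284067478376 R 156.5114086885076 lid if flat 1.5607840482020028 lid if .6 1.2896012584888674
16.65 [ 533.7 -458.4  196.9] [ 0.6 -4.8  5.8] 0.5225291181934213
```

Emit:
send_rows(series=[{"x": 0,"y": 0,"z": 0,"turn": 0},{"x": 0,"y": 0,"z": 0,"turn": 0},{"x": 0,"y": 0,"z": 0,"turn": 0},{"x": 0,"y": 0,"z": 0,"turn": 0},{"x": 0,"y": 0,"z": 0,"turn": 0}], jaw=1)

```text
time_s: 17.27
position: [533.0, -456.8, 195.4]
eef_rot: [0.676, -0.676, -0.207, 0.207]
contact_force: [-0.0, 0.1, 0.2]
grip_width: 1.001
```

Emit:
send_rows(series=[{"x": 0,"y": -0.15,"z": 0,"turn": 0},{"x": 0,"y": -0.25,"z": 0,"turn": 0},{"x": 0,"y": -0.3,"z": 0,"turn": 0},{"x": 0,"y": -0.2,"z": 0,"turn": 0},{"x": 0,"y": -0.1,"z": 0,"turn": 0}])

```text
time_s: 17.9
position: [533.4, -457.3, 297.8]
eef_rot: [-0.675, 0.677, 0.207, -0.206]
contact_force: [0.1, 0.6, 0.1]
grip_width: 1.002
```

```bash
python3 m.py
```

```text
[341  99  22   8 140]
[447 179  23  28 265]
[ 534.8 -459.1  210.4] 12.065869363197088 154.35004061858064 R 154.8209296007721 lid if flat 1.5904346307815436 lid if .6 1.3192518410684082
18.0 [ 533.4 -457.2  297.1] [-0.6  0.7 -0.1] 1.0029043648132805
```

View pics/h.png

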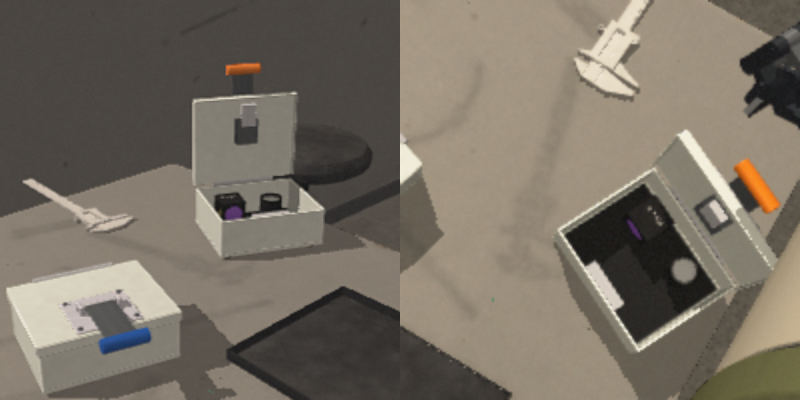

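The lid measures about 1.59 rad, which is upright. The bar is free at (243,69) in the crop, the gripper is 90 mm clear above, and the blue case is shut. I hand the job in.

```bash
python3 -c "
from plant import robot
print(robot.job_done())"
```

```text
the job is handed in; nothing more can be done
None
```

The orange case is open with its lid upright, and I handed the job in about 18 s into the 38 s allowed.

- **Opening:** I pinched the orange bar across its ends, lifted the paddle to free the pawl, and swung the lid up on its arc.
- **Lid angle:** After the first release the lid measured about 1.49 rad. A second pull overshot to its stop at about 1.75. I then drew the bar forward with the paddle flat and released it again.
- **Final checks:** Triangulating the bar from both cameras puts the lid at about 1.59 rad, good to a few hundredths. The paddle is flat, and the gripper is open and clear of the bar with about zero contact force. The blue case is shut in the last side picture.
- **Forces:** Readings at the ends of the moves never went above about 16 N.
- **Disagreement:** After the first swing, the angle worked out from the arm's position (about 1.57) did not match the camera value (1.49), so I relied on the cameras after that.

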